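Find the release notch and pop the gauge chest

ROBOT

A 7-joint arm with a two-finger parallel gripper is mounted at the origin on the work surface. World frame = base frame: x ahead of the robot, y to its left, z up, the work surface at z = 0. Lengths are in mm, angles in rad, forces in N, time in s.
With the tool pointing down it reaches from about 400 to 875 mm from the base axis. Payload 4.4 kg.
Tool frame: the origin (TCP) lies midway between the tips of the shut fingers; the grasp point (between the pads) lies behind it (ctrl.grip_point_offset is the x of the grasp point in the tool frame, in mm); x points along the fingers, z is the direction in which the jaws open and shut, and the axes are right-handed (so a half turn about x gives the same grasp; the last joint's range is limited). The gripper opens to 85 mm and grips with 20 to 120 N. Pads are 22 mm wide; open, the fingers measure 114 mm over their backs; the gripper's body (76 mm by 85 mm) begins 54 mm behind the grasp point. The pads swing forward as they close: fully open they stand 13 mm farther back than shut.
Start: joints at [1.244, 0.628, 0.038, 1.517, -0.027, 0.996, -0.02], TCP at [167.632, -628.026, 231.313] pointing down, gripper open.
Joint ranges: [-3.06, 3.06], [-0.37, 2.12], [-1.25, 1.32], [0.18, 2.47], [-1.1, 4.24], [0.23, 1.98], [-2.94, 2.94]. Speed limits (rad/s): [2.57, 2.57, 3.14, 3.14, 3.14, 3.14, 3.14].

INTERFACE

Orientations are given as [roll, pitch, yaw] about the fixed x, y, z axes, in that order (R = Rz(yaw) Ry(pitch) Rx(roll)).
In Python, from cell import status, eyes, ctrl gives the robot as it stands. The module is installed in compiled form; this text tells all that it offers.
- The arm moves only by the tool apply_moves, never from a script. Its argument "targets" is a list of rows, each a list of 3 entries, a list of its own where there are three numbers: the shift along the tool's x, y, z in mm, then the turn about the tool's x in degrees, then the finger opening in mm, from 0 to 85.4. In form: [[[dx, dy, dz], roll, claw], ...]. A call has 1 to 10 rows; each row shifts and turns the pose as measured when the row begins, along the tool's axes as they then stand; what a row does not reach is not made up. A row lasts 1/8 s, in which the tool goes at most 62.5 mm and 10.7 degrees, less where a joint would pass 70% of its speed; a pose out of reach is approached as far as the arm can. A call is refused whole if a number of a shift passes 62.5 or a number of a turn 10.7, either way. A call with a gripper value outside its range is refused whole. The fingers move at their own pace and stop on an object; the grip force is fixed at half the most. Time passes only in rows, so rows that do not move let the fingers close. It gives the time, the measured TCP pose, the force and the opening at its end, in the units of the state.
- status.read_state(): the state, without advancing time (a new reading comes with each control period).
- eyes.get_image(name): name is "scene" or "side" or "wrist"; returns (picture, depth): 420x560x3 uint8, blue, green, red; 420x560 float32, mm along the optical axis (not along the pixel's ray), 0 where there is no reading.
- eyes.camera_params(name): a dict with "fx", "fy", "cx", "cy" (pixels), "R" (3x3) and "t" (3): a world point X has camera coordinates R X + t. Camera axes: x right, y down, z forward; pixel columns grow to the right and rows downward; lengths in mm; the calibration is good to about 2 mm. The wrist camera is an equidistant fisheye: a pixel r from the principal point sees the ray r / f radians off the axis. A picture is of the moment at which its call begins: read the wrist's pose just before it. camera_params takes no time and is no camera call; for the wrist camera it gives the pose at the moment of the call.
- ctrl.finish_job(): hands the job in, once; it reports no verdict.
The state is a dict: "clock": time; "qpos": joint angles; "qd": joint speeds; "tau": joint torques, N m; "eef_pos": TCP position; "tool_rot": TCP orientation; "force": force on the tool from outside, world axes, zero at the start; "torque": the same for the moment, N m; "width": finger opening in mm.
Only numpy, scipy, OpenCV 4.12 (cv2) and the standard library are available. Lean on these libraries where they do the work, as an engineer would, in place of code of your own. Each camera call takes 0.05 s, during which the arm holds its last target.

TASK

Open the flat grey gauge chest: set a fingertip on the sleeve at either end of the sprung strip along its front edge, slide the fingertip along the strip until it finds the hidden notch, and press the latch bar inside the notch all the way down, so that the lid pops ajar and stays so. Only the fingertips are needed: grip and lift nothing, leave the lid itself alone and every loose thing where it is, and finish with the hand clear of everything.

Things in the scene. Friction and masses are not known exactly. Their poses are not given: they have to be found in the camera images.
- chest: fixed grey steel chest: 250 deep (x), 390 wide (y), 70 high, mm. Origin: on the bench, below the middle of the edge strip. x points away from the robot, y left along the strip, z up. Front face at x=-15; strip at x=-8 to 8; behind it the top lies open at height 70 until the lid begins at x=37; behind the lid (x=157 to 235) a flat deck at height 70.
- edge: sprung aluminium edge: strip between two end sleeves. Origin: middle of its foot, 70 mm above the bench; y along it. Strip 5 mm thick, top 30 mm, sleeve tops 31 mm above that. Pressed, all of it sinks up to 4 mm (yields at 2 N, stops at 6 N), then springs back. Strip shows from y=-97 to 97 mm; a 50 mm notch, open at top, front and back, cuts it, centred anywhere in y=-45 to 45 mm: feel or see it.
- sleeve_left: aluminium sleeve at the edge's left (+y) end into which the strip slides, 98 mm long (along y), 18 mm wide, top 31 mm above its origin. Origin: middle of its foot, on the edge's y = +146 mm; it sinks with the edge
- sleeve_right: the same sleeve at the right (-y) end, origin on the edge's y = -146 mm
- latch_bar (a joint): steel latch bar 220 x 16 x 6 mm that runs under the whole strip, so that a finger can get at it only through the notch; its top lies 9 mm below the strip's top, 91 mm above the bench. Value: how far it is pressed down, 0 to 0.008 m at its stop (top then 83 mm above the bench). It needs about 5 to 6 N, stays where it is pushed, and raises the lid as it goes down.
- lid: the chest's steel lid, 120 mm deep, 370 mm wide, 6 mm thick, shut and level at the start, its top 77 mm above the bench. Origin: on its hinge line at its rear (+x) edge, the lid reaching from there towards the strip. A fully pressed latch bar tips its front edge up by 0.22 rad, about 26 mm; it stays there.
- collar: loose steel collar, 42 mm across, 22 mm high, standing on the chest's rear deck (origin: centre of its underside)
- pin: loose upright brass pin, 18 mm across, 45 mm high, on the chest's rear deck (origin: centre of its underside)
- offcut: loose dark wood offcut 50 x 110 x 28 mm, on the bench in front of the chest (origin: centre of its underside)
- screwdriver: loose screwdriver lying on the bench in front of the chest
- screw_jar: loose closed jar, 66 mm across, 85 mm high, left of the chest (origin: centre of its underside)
- tape_roll: loose black tape roll lying flat, 100 mm across, 25 mm high, left of the chest
- mug: loose white mug, 80 mm across, 90 mm high, right of the chest (origin: centre of its underside)
- wrench: loose wrench lying on the bench, right of the chest

How it is judged:
By the outcome, as a careful person would: the job done as asked, in the order asked, and still so for the second after the job is handed in, with the robot touching nothing.
It also fails if it takes over 51 s, if anything falls off the work surface, if the arm or the gripper's body presses on something with over 40 N, if the wrist force passes 120 N, or if a joint passes its speed limit or range.

## Working session

There is one attempt and no reset: what is moved stays moved. The work goes in short steps, Python scripts to look and compute and a tool call to move; the robot and the scene stay as the last step left them, time stands still between calls to the robot, and variables do not carry over. Pictures are saved under pics/ and viewed, and the job is handed in when it is done.

Besides the shell and the picture viewer there is one more tool, called after "Emit:" as name(argument=value, ...), one argument or row to a line, values as JSON. apply_moves: Moves the arm, as the interface text tells. Its arguments: {"type":"object","properties":{"targets":{"type":"array"}},"required":["targets"]}

```bash
mkdir -p pics; python3 - <<'E'
from cell import status, eyes, ctrl
import cv2,numpy as np
s=status.read_state();print({k:np.round(v,3).tolist() for k,v in s.items()}, ctrl.grip_point_offset)
for n in("scene","side"):
    im,d=eyes.get_image(n);cv2.imwrite(f"pics/{n}0.png",im);np.save(f"{n}0.npy",d)
    p=eyes.camera_params(n);print(n,{k:np.round(v,3).tolist() for k,v in p.items()})
E
```

```text
{'clock': 0.0, 'qpos': [1.244, 0.629, 0.038, 1.518, -0.027, 0.996, -0.02], 'qd': [-0.001, -0.001, 0.001, -0.002, 0.001, 0.0, 0.0], 'tau': [0.001, -56.34, 1.226, -19.344, 0.011, 0.011, 0.0], 'eef_pos': [167.469, -627.407, 230.391], 'tool_rot': [-3.131, 1.569, 1.843], 'force': [0.676, 0.633, -0.059], 'torque': [0.02, 0.036, 0.0], 'width': 85.586} -18.700000000000003
scene {'fx': 408.385, 'fy': 408.385, 'cx': 278.443, 'cy': 212.089, 'R': [[0.154, 0.988, -0.006], [0.844, -0.134, -0.52], [-0.514, 0.075, -0.854]], 't': [-73.27, -437.564, 1371.596]}
side {'fx': 501.718, 'fy': 501.718, 'cx': 275.315, 'cy': 205.392, 'R': [[-0.694, -0.719, -0.023], [-0.358, 0.373, -0.856], [0.624, -0.586, -0.517]], 't': [383.934, 275.879, 1300.727]}
```

View pics/scene0.png

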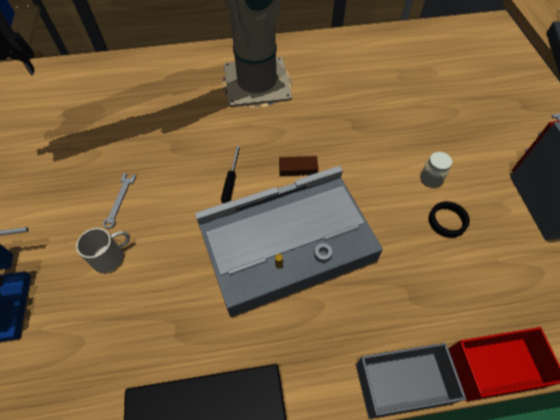

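View pics/side0.png

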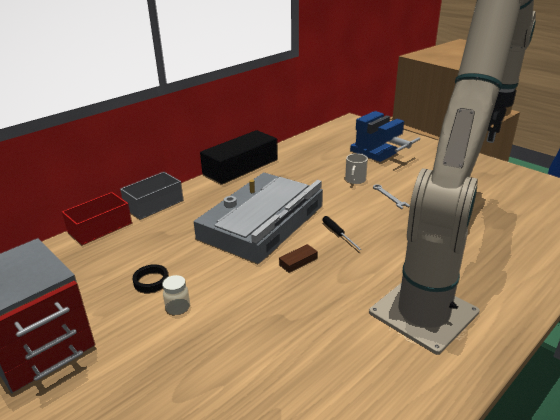

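The scene picture shows the chest in the middle, with its strip running from about (198,214) to (342,173). There seems to be a notch near (290,188). I'll zoom in on it.

```bash
cat > h.py <<'E'
from cell import status, eyes, ctrl
import cv2,numpy as np
def world(n,d):
    p=eyes.camera_params(n);v,u=np.mgrid[0:420,0:560]
    c=np.stack([(u-p['cx'])/p['fx']*d,(v-p['cy'])/p['fy']*d,d],-1)
    return (c-np.array(p['t']))@np.array(p['R'])
E
python3 - <<'E'
from h import *
a=cv2.imread("pics/scene0.png")[155:325,185:390];cv2.imwrite("pics/sc_z.png",cv2.resize(a,None,fx=3.9,fy=3.5,interpolation=3))
a=cv2.imread("pics/side0.png")[165:270,185:335];cv2.imwrite("pics/si_z.png",cv2.resize(a,None,fx=5,fy=5,interpolation=3))
for n in("scene","side"):
    W=world(n,np.load(n+"0.npy")); x,y,z=W[...,0],W[...,1],W[...,2]
    print(n,'bench z',np.median(z[(abs(z)<15)]))
    m=(x>350)&(x<850)&(abs(y)<350)&(z>55)&(z<115)
    print(m.sum()); 
    if n=="scene":
        m&=np.pad(np.ones((170,205),bool),((155,95),(185,170)))
    P=W[m];print(P.min(0),P.max(0))
    h=P[P[:,2]>92];print(len(h),h.mean(0))
    # line fit
    l=cv2.fitLine(h[:,:2].astype(np.float32),cv2.DIST_HUBER,0,.01,.01).ravel();print('line',l)
    k=P[(P[:,2]>62)&(P[:,2]<82)];r=cv2.minAreaRect(k[:,:2].astype(np.float32));print(r,cv2.boxPoints(r))
E
```

```text
scene bench z -0.04439724886354545
15541
[ 464.46997692 -214.85741186   55.02215987] [786.22581126 217.09716412 114.9828135 ]
1102 [539.89956273 -29.30294253  99.47554681]
line [ 2.1644221e-01 -9.7629541e-01  5.2078699e+02 -3.5293842e+01]
((628.6268310546875, 1.823455810546875), (237.4341583251953, 391.24908447265625), 12.6673002243042) [[ 469.90097  166.65306]
 [ 555.69775 -215.07295]
 [ 787.35266 -163.00615]
 [ 701.5559   218.71986]]
side bench z -0.35908691870512566
5211
[ 452.57954018 -216.22349307   55.00178941] [784.19457782 219.9518716  114.40699429]
478 [524.85781573  -2.49183936  99.00694034]
line [ 2.2373891e-01 -9.7464913e-01  5.0442438e+02 -8.9992762e-01]
((617.9077758789062, 0.8715362548828125), (254.9544219970703, 399.73846435546875), 12.714978218078613) [[ 449.56525  167.7815 ]
 [ 537.54816 -222.1542 ]
 [ 786.2503  -166.03842]
 [ 698.2674   223.89728]]
```

View pics/sc_z.png

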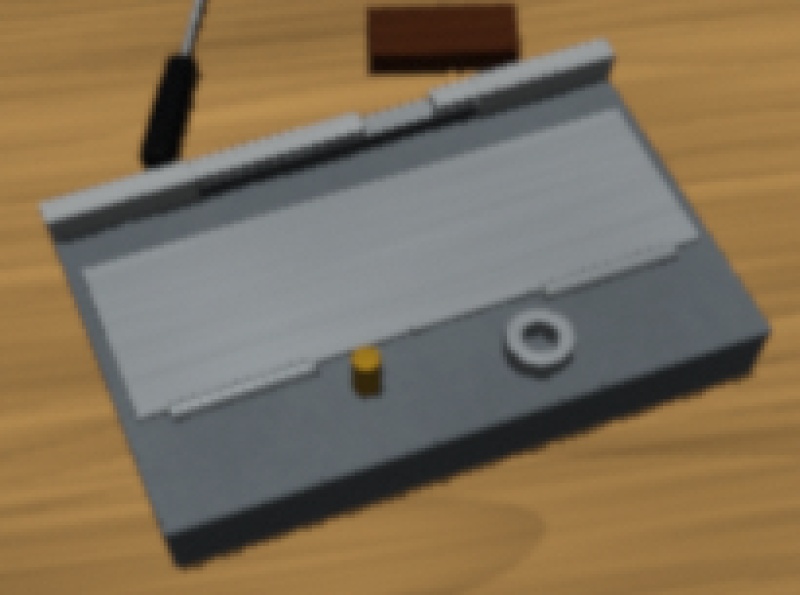

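View pics/si_z.png

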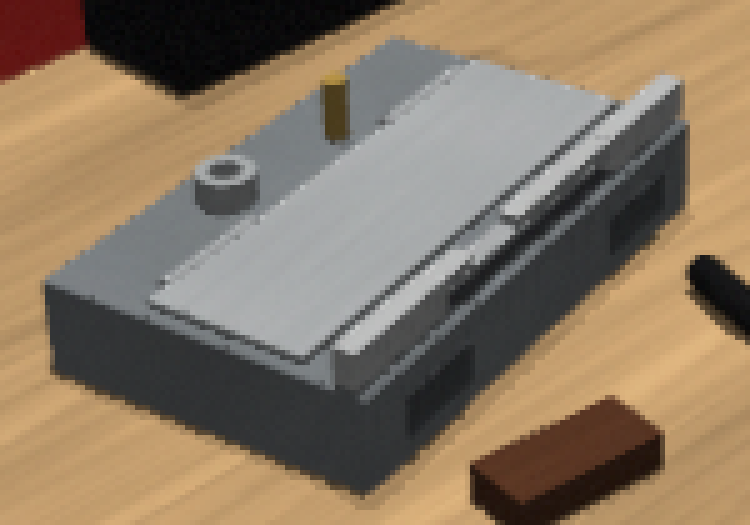

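```bash
python3 - <<'E'
from h import *
yaw=np.radians(12.68); X=np.array([np.cos(yaw),np.sin(yaw)]);Y=np.array([-X[1],X[0]])
for n in("scene","side"):
    W=world(n,np.load(n+"0.npy")); z=W[...,2]; u=W[...,:2]@X; v=W[...,:2]@Y
    m=(z>65)&(z<115)&(abs(v+140)<215)&(u>450)&(u<850)
    k=m&(z<82)
    print(n,'u rng',np.percentile(u[m],[.2,1,99,99.8]),'v',np.percentile(v[m],[.2,1,99,99.8]))
    s=m&(z>94)&(u<560); print('strip u',np.percentile(u[s],[2,50,98]),'v',np.percentile(v[s],[.5,99.5]),'z',np.percentile(z[s],[50,98]))
    vc=np.median
    for a in np.arange(-345,75,6):
        q=s&(v>=a)&(v<a+6)
        q2=(abs(u-np.median(u[s]))<12)&(v>=a)&(v<a+6)&(z>60)
        if q2.sum(): print(int(a),q.sum(),np.round(np.median(u[q]) if q.any() else 0,1),np.round(np.percentile(z[q2],[50,95]),1))
E
```

```text
scene u rng [488.82130531 491.54539211 730.23337665 731.52330421] v [-331.0538858  -328.10669402   52.62347067   56.13846408]
strip u [488.51951957 498.47320626 506.3642403 ] v [-329.99417665   55.08050643] z [100.06340449 103.58673844]
-333 15 499.4 [ 93.3 103.3]
-327 19 499.2 [ 95.8 103.3]
-321 19 500.0 [ 95.5 103.2]
-315 19 499.5 [ 94.7 102.2]
-309 19 498.7 [ 95.1 102.6]
-303 19 498.5 [ 95.8 102.4]
-297 19 499.9 [ 95.2 102.4]
-291 18 499.8 [ 94.4 102.3]
-285 20 499.4 [ 97.3 101.8]
-279 18 499.0 [ 93.4 102.9]
-273 18 498.7 [ 97.2 102.9]
-267 18 498.7 [ 94.3 102.5]
-261 19 501.3 [ 95.  102.7]
-255 18 498.1 [ 97.3 101.9]
-249 18 498.5 [ 93.5 102.6]
-243 19 499.3 [ 95.1 102.7]
-237 17 497.5 [ 92.4 101.9]
-231 13 496.9 [ 90.3 101.2]
-225 15 497.5 [ 90.1 100. ]
-219 16 498.6 [ 91.  101.4]
-213 14 497.8 [ 91.6 102.2]
-207 16 497.7 [ 92.5 100.9]
-201 13 498.1 [ 88.8 101.1]
-195 16 497.3 [ 90.8 101.1]
-189 16 497.3 [ 93.5 101.1]
-183 13 497.7 [ 86.9 101.1]
-177 16 497.7 [ 90.1 101.5]
-171 16 498.4 [ 91. 101.]
-165 16 496.8 [ 94.1 102.5]
-159 13 498.7 [ 89.9 101.8]
-153 15 499.3 [ 89.2 101.
[... 2136 characters left out ...]
105 0 0 [75.5 91.2]
-99 0 0 [87.7 92.7]
-93 0 0 [74.6 90.9]
-87 0 0 [72.  90.8]
-81 0 0 [75.7 90.9]
-75 0 0 [74.6 90.6]
-69 3 492.9 [77.8 98.7]
-63 5 488.0 [ 77.4 101.4]
-57 9 492.2 [ 88.5 102.2]
-51 7 493.5 [ 94.1 100.3]
-45 4 492.3 [87.3 99.5]
-39 9 488.2 [ 95.6 102.3]
-33 8 486.8 [ 88.4 101.7]
-27 12 493.3 [ 97.  104.2]
-21 6 489.6 [ 89.6 100.5]
-15 8 494.4 [ 90.7 102.3]
-9 9 488.2 [ 84.4 102. ]
-3 7 489.9 [ 92.5 101.9]
3 9 494.8 [ 92.9 103. ]
9 8 488.1 [ 90.7 102.4]
15 8 488.2 [ 88.  101.7]
21 10 492.5 [ 86.9 103.6]
27 8 492.6 [ 82.9 101. ]
33 9 493.4 [ 92.4 101.8]
39 10 487.5 [ 90.  101.8]
45 9 493.2 [ 93.8 102.4]
51 8 486.9 [ 86.  101.5]
57 14 494.3 [ 81.4 102.1]
63 2 490.5 [88.3 96. ]
```

```bash
cat >> h.py <<'E'
from scipy.spatial.transform import Rotation as Ro
U0,V0,YAW=495.,-135.3,np.radians(12.68)
X=np.array([np.cos(YAW),np.sin(YAW)]);Y=np.array([-X[1],X[0]])
def c2w(x,y,z): return np.r_[(U0+x)*X+(V0+y)*Y,z]
def w2c(p): p=np.asarray(p);return np.r_[p[:2]@X-U0,p[:2]@Y-V0,p[2]]
def pose():
    s=status.read_state();return s,np.array(s['eef_pos']),Ro.from_euler('xyz',s['tool_rot']).as_matrix()
def delta(target):
    s,p,R=pose();return R.T@(np.asarray(target)-p)
def show():
    s,p,R=pose();print('t',round(s['clock'],2),'world',p.round(1),'chest',w2c(p).round(1),'F',np.round(s['force'],2),'w',round(s['width'],1),'q',np.round(s['qpos'],2))
    print('toolaxes in chest (cols x,y,z):\n',np.round(np.vstack([np.r_[X,0],np.r_[Y,0],[0,0,1]])@R,3))
E
python3 - <<'E'
from h import *
show()
def plan(wps,final_axis):
    s,p,R=pose()
    for t in wps:
        d=np.array(t)-p;n=int(np.ceil(np.linalg.norm(d)/60));print('wp',t,'rows',n,'tool',(R.T@d/n).round(1));p=np.array(t)
for t in (c2w(0,115,101),c2w(0,40,91)): print(t)
plan([[420,-420,230],c2w(0,115,230)],0)
E
```

```text
t 0.1 world [ 167.5 -627.5  230.5] chest [-469.3 -513.6  230.5] F [0.97 0.11 0.36] w 85.3 q [ 1.24  0.63  0.04  1.52 -0.03  1.   -0.02]
toolaxes in chest (cols x,y,z):
 [[-0.     0.999  0.04 ]
 [ 0.002  0.04  -0.999]
 [-1.    -0.    -0.002]]
[487.38352153  88.85039639 101.        ]
[503.84644642  15.67955449  91.        ]
wp [420, -420, 230] rows 6 tool [  0.1  49.6 -22.6]
wp [487.38352153  88.85039639 230.        ] rows 9 tool [  0.1  21.8 -52.7]
```

Emit:
apply_moves(
  targets=[
    [[0, 50, -23], 0, 0],
    [[0, 50, -23], 0, 0],
    [[0, 50, -23], 0, 0],
    [[0, 50, -23], 0, 0],
    [[0, 50, -23], 0, 0],
    [[0, 50, -23], 0, 0],
  ],
)

```text
clock: 0.85
eef_pos: [423.2, -415.2, 227.0]
tool_rot: [-2.23, 1.565, 2.731]
force: [0.6, -0.3, -0.1]
width: -0.4
```

Emit:
apply_moves(
  targets=[
    [[0, 22, -53], 0, 0],
    [[0, 22, -53], 0, 0],
    [[0, 22, -53], 0, 0],
    [[0, 22, -53], 0, 0],
    [[0, 22, -53], 0, 0],
    [[0, 22, -53], 0, 0],
    [[0, 22, -53], 0, 0],
    [[0, 22, -53], 0, 0],
  ],
)

```text
clock: 1.85
eef_pos: [492.1, 54.2, 225.9]
tool_rot: [-2.375, 1.565, 2.588]
force: [1.0, 0.4, 1.0]
width: 0.3
```

Emit:
apply_moves(
  targets=[
    [[0, 0, 0], -10, 0],
    [[0, 0, 0], -10, 0],
    [[0, 0, 0], -10, 0],
    [[0, 0, 0], -10, 0],
    [[0, 0, 0], -10, 0],
    [[0, 0, 0], -10, 0],
    [[0, 0, 0], -10, 0],
    [[0, 0, 0], -10, 0],
  ],
)

```text
clock: 2.85
eef_pos: [489.8, 62.8, 223.7]
tool_rot: [2.584, 1.56, 2.719]
force: [-0.1, -0.2, 0.2]
width: -0.2
```

```bash
python3 - <<'E'
from h import *
show(); print(delta(c2w(0,115,150)))
E
```

```text
t 2.85 world [489.8  62.8 223.7] chest [ -3.4  89.  223.7] F [-0.08 -0.25  0.21] w -0.2 q [ 0.11  0.44 -0.4   1.94  0.23  0.81 -0.28]
toolaxes in chest (cols x,y,z):
 [[-0.008  0.086  0.996]
 [ 0.006  0.996 -0.086]
 [-1.     0.006 -0.009]]
[73.81598815 25.75164865  1.77669598]
```

Emit:
apply_moves(
  targets=[
    [[20, 14, 1], -5, 0],
    [[20, 12, 2], 0, 0],
    [[20, 0, 0], 0, 0],
    [[0, 0, 0], 0, 0],
  ],
)

```text
clock: 3.35
eef_pos: [487.2, 89.0, 161.7]
tool_rot: [2.541, 1.559, 2.766]
force: [0.1, 0.0, 0.2]
width: -0.2
```

```bash
python3 - <<'E'
from h import *
show()
p=eyes.camera_params("wrist");im,d=eyes.get_image("wrist");cv2.imwrite("pics/w1.png",im);np.save("w1.npy",d)
print({k:np.round(v,3).tolist() for k,v in p.items()})
import pickle;pickle.dump(p,open("w1.pkl","wb"))
for n in("scene","side"):
    im,d=eyes.get_image(n)
    cv2.imwrite(f"pics/{n}1.png",im)
    c=eyes.camera_params(n);q=np.array(c['R'])@c2w(0,100,100)+c['t'];u=c['fx']*q[0]/q[2]+c['cx'];v=c['fy']*q[1]/q[2]+c['cy'];print(n,u,v)
    u,v=int(u),int(v);a=im[max(0,v-80):v+50,max(0,u-80):u+80];cv2.imwrite(f"pics/{n}1z.png",cv2.resize(a,None,fx=4,fy=4,interpolation=3))
E
```

```text
t 3.35 world [487.2  89.  161.7] chest [ -0.2 115.2 161.7] F [0.08 0.04 0.17] w -0.2 q [ 0.03  0.54 -0.39  2.    0.3   0.67 -0.32]
toolaxes in chest (cols x,y,z):
 [[-0.01  -0.004  1.   ]
 [ 0.007  1.     0.004]
 [-1.     0.007 -0.01 ]]
{'fx': 325.192, 'fy': 325.192, 'cx': 281.308, 'cy': 207.302, 'R': [[0.975, 0.222, -0.009], [0.213, -0.922, 0.324], [0.063, -0.317, -0.946]], 't': [-492.677, -39.526, 312.426]}
scene 307.8353135152181 178.48792406295274
side 271.1976769404875 219.41524859638358
```

View pics/w1.png

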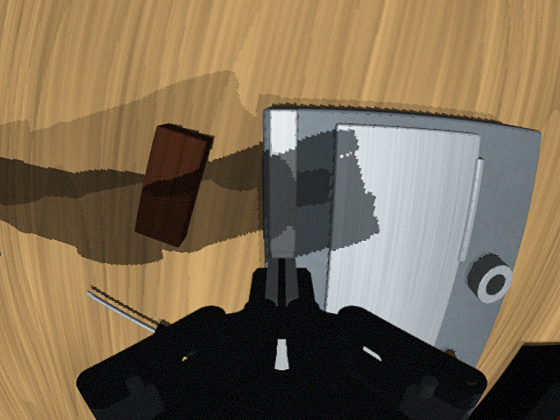

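View pics/side1z.png

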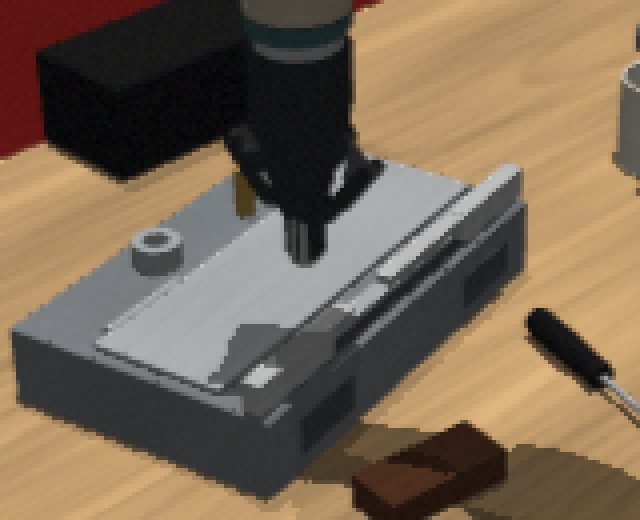

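The wrist view shows the left sleeve at columns 270–297 (end at row 108), with the fingers at about (284,258), roughly over it. I'll measure the sleeve position from the wrist depth.

```bash
python3 - <<'E'
from h import *
import pickle
p=pickle.load(open("w1.pkl","rb"));d=np.load("w1.npy")
v,u=np.mgrid[0:420,0:560];a=(u-p['cx'])/p['fx'];b=(v-p['cy'])/p['fx'];r=np.hypot(a,b)+1e-9
s=np.tan(r)/r
c=np.stack([a*s*d,b*s*d,d],-1)
W=(c-np.array(p['t']))@np.array(p['R']);z=W[...,2];x=W[...,:2]@X-U0;y=W[...,:2]@Y-V0
m=(z>97)&(z<106)&(x>-60)&(x<60)&(v<250)
print(m.sum(),'x',np.percentile(x[m],[1,5,50,95,99]),'y',np.percentile(y[m],[1,99,99.8]),'z',np.median(z[m]))
for k in range(110,210,10):
    q=m&(y>=k)&(y<k+10)
    if q.any():print(k,q.sum(),x[q].min().round(1),x[q].max().round(1),np.median(z[q]).round(1))
k=(z>60)&(z<85)&(y>60)&(y<220)&(x>-80)&(x<300)&(v<300);print(np.percentile(x[k],[.2,1,99,99.8]),np.percentile(y[k],[99,99.8]))
q=k&(y>140)&(y<170)
print('front',np.percentile(x[q],[.2,.5,1]))
E
```

```text
3862 x [-9.44276922 -8.66719168 -0.80102469  7.3586761   8.14095994] y [101.05610515 194.25199494 194.87261633] z 99.96510820325088
110 356 -9.7 8.1 100.0
120 378 -9.7 7.9 100.0
130 393 -9.6 8.3 100.0
140 410 -9.5 8.3 100.0
150 433 -9.4 8.1 99.9
160 423 -9.4 8.0 99.9
170 460 -9.3 8.5 100.0
180 448 -9.3 8.4 99.9
190 214 -9.2 7.6 99.7
[-15.34647003 -13.78799586 228.38619202 231.87013196] [193.90252429 194.82213298]
front [-15.27480139 -14.5536148  -13.74996049]
```

The chest frame holds to about 1 mm. Next I go down to just above the sleeve.

Emit:
apply_moves(
  targets=[
    [[20, 0, 0], 0, 0],
    [[18, 0, 0], 0, 0],
    [[12, 0, 0], 0, 0],
    [[0, 0, 0], 0, 0],
  ],
)

```text
clock: 4.0
eef_pos: [492.0, 89.6, 115.8]
tool_rot: [1.136, 1.564, 1.359]
force: [-0.5, 0.5, -0.7]
width: 0.1
```

```bash
python3 -c "
from h import *
show()"
```

```text
t 4.0 world [492.   89.6 115.8] chest [  4.6 114.7 115.8] F [-0.5   0.52 -0.68] w 0.1 q [-0.    0.61 -0.34  2.03  0.36  0.55 -0.37]
toolaxes in chest (cols x,y,z):
 [[ 0.003 -0.002  1.   ]
 [ 0.006  1.     0.002]
 [-1.     0.006  0.003]]
```

Emit:
apply_moves(
  targets=[
    [[4, 0, -3], 0, 0],
    [[4, 0, -2], 0, 0],
    [[2, 0, 0], 0, 0],
    [[2, 0, 0], 0, 0],
  ],
)

```text
clock: 4.5
eef_pos: [488.0, 88.7, 104.7]
tool_rot: [0.767, 1.563, 0.99]
force: [-0.5, 0.5, -0.7]
width: -0.2
```

```bash
python3 -c "
from h import *
show()"
```

```text
t 4.5 world [488.   88.7 104.7] chest [  0.5 114.7 104.7] F [-0.55  0.46 -0.68] w -0.2 q [-0.01  0.62 -0.32  2.06  0.37  0.51 -0.38]
toolaxes in chest (cols x,y,z):
 [[ 0.006 -0.001  1.   ]
 [ 0.006  1.     0.001]
 [-1.     0.006  0.006]]
```

Emit:
apply_moves(
  targets=[
    [[1.5, 0, -1], 0, 0],
    [[1.5, 0, 0], 0, 0],
    [[1, 0, 0], 0, 0],
  ],
)

```text
clock: 4.88
eef_pos: [487.1, 88.5, 100.5]
tool_rot: [0.745, 1.562, 0.968]
force: [-0.1, -0.8, 3.2]
width: 0.0
```

Emit:
apply_moves(
  targets=[
    [[1, 0, 0], 0, 0],
  ],
)

```text
clock: 5.0
eef_pos: [487.1, 88.5, 99.7]
tool_rot: [0.73, 1.562, 0.952]
force: [-0.3, 0.4, 3.4]
width: -0.2
```

Emit:
apply_moves(
  targets=[
    [[1, 0, 0], 0, 0],
  ],
)

```text
clock: 5.12
eef_pos: [487.2, 88.5, 98.8]
tool_rot: [0.707, 1.562, 0.93]
force: [-0.9, 0.1, 4.9]
width: 0.1
```

Emit:
apply_moves(
  targets=[
    [[0.3, -5, 0], 0, 0],
    [[0.3, -5, 0], 0, 0],
  ],
)

```text
clock: 5.38
eef_pos: [490.0, 80.7, 98.6]
tool_rot: [0.727, 1.559, 0.952]
force: [-1.4, 3.2, 4.3]
width: 0.2
```

```bash
python3 -c "
from h import *
show()"
```

```text
t 5.38 world [490.   80.7  98.6] chest [  0.8 106.5  98.6] F [-1.4   3.23  4.35] w 0.2 q [ 0.    0.64 -0.32  2.06  0.38  0.49 -0.37]
toolaxes in chest (cols x,y,z):
 [[ 0.009 -0.004  1.   ]
 [ 0.008  1.     0.004]
 [-1.     0.008  0.009]]
```

Emit:
apply_moves(
  targets=[
    [[0.3, -5, -1], 0, 0],
    [[0.3, -5, -0.5], 0, 0],
    [[0.3, -5, -0.5], 0, 0],
  ],
)

```text
clock: 5.75
eef_pos: [492.5, 65.7, 97.9]
tool_rot: [0.676, 1.556, 0.901]
force: [-0.4, 3.3, 5.1]
width: 0.1
```

```bash
python3 -c "
from h import *
show()"
```

```text
t 5.75 world [492.5  65.7  97.9] chest [-0.1 91.2 97.9] F [-0.41  3.27  5.09] w 0.1 q [ 0.03  0.64 -0.32  2.06  0.39  0.49 -0.35]
toolaxes in chest (cols x,y,z):
 [[ 0.011 -0.004  1.   ]
 [ 0.009  1.     0.004]
 [-1.     0.009  0.011]]
```

Emit:
apply_moves(
  targets=[
    [[0.3, -5, -0.5], 0, 0],
    [[0.4, -5, -0.5], 0, 0],
  ],
)

```text
clock: 6.0
eef_pos: [494.1, 55.0, 97.1]
tool_rot: [0.659, 1.556, 0.884]
force: [-0.3, 3.8, 6.1]
width: 0.1
```

Emit:
apply_moves(
  targets=[
    [[0.4, -5, -0.5], 0, 0],
    [[0.4, -5, -0.5], 0, 0],
  ],
)

```text
clock: 6.25
eef_pos: [495.6, 44.8, 96.3]
tool_rot: [0.661, 1.555, 0.887]
force: [-0.7, 4.3, 3.7]
width: -0.3
```

```bash
python3 -c "
from h import *
show()"
```

```text
t 6.25 world [495.6  44.8  96.3] chest [-1.6 70.2 96.3] F [-0.68  4.32  3.73] w -0.3 q [ 0.08  0.64 -0.32  2.06  0.4   0.49 -0.31]
toolaxes in chest (cols x,y,z):
 [[ 0.012 -0.004  1.   ]
 [ 0.01   1.     0.004]
 [-1.     0.01   0.013]]
```

Emit:
apply_moves(
  targets=[
    [[0, -5, 0.5], 0, 0],
    [[0, -5, 0.5], 0, 0],
  ],
)

```text
clock: 6.5
eef_pos: [498.4, 35.0, 96.2]
tool_rot: [0.721, 1.555, 0.946]
force: [-0.7, 4.1, 5.9]
width: -0.1
```

Emit:
apply_moves(
  targets=[
    [[0.2, -5, 0.5], 0, 0],
    [[0.2, -5, 0], 0, 0],
  ],
)

```text
clock: 6.75
eef_pos: [500.2, 22.6, 95.1]
tool_rot: [0.754, 1.559, 0.979]
force: [0.5, 0.1, 0.6]
width: 0.0
```

```bash
python3 -c "
from h import *
show()"
```

```text
t 6.75 world [500.2  22.6  95.1] chest [-2.  47.5 95.1] F [0.46 0.06 0.55] w 0.0 q [ 0.13  0.65 -0.33  2.05  0.4   0.5  -0.27]
toolaxes in chest (cols x,y,z):
 [[ 0.009 -0.003  1.   ]
 [ 0.008  1.     0.003]
 [-1.     0.008  0.009]]
```

The force dropped to zero at y≈50, so the tip is in the notch. I'll centre it and press down.

Emit:
apply_moves(
  targets=[
    [[0.5, -4, 1], 0, 0],
    [[1, -3, 1], 0, 0],
    [[1.5, 0, 0], 0, 0],
  ],
)

```text
clock: 7.12
eef_pos: [503.1, 13.5, 91.0]
tool_rot: [0.861, 1.562, 1.083]
force: [-0.7, -0.4, 5.2]
width: 0.0
```

Emit:
apply_moves(
  targets=[
    [[1.5, 0, 0], 0, 0],
    [[1.5, 0, 0], 0, 0],
  ],
)

```text
clock: 7.38
eef_pos: [503.1, 13.5, 88.3]
tool_rot: [0.813, 1.562, 1.035]
force: [-0.9, -1.2, 5.2]
width: -0.2
```

```bash
python3 -c "
from h import *
show()"
```

```text
t 7.38 world [503.1  13.5  88.3] chest [-1.2 38.  88.3] F [-0.86 -1.2   5.23] w -0.2 q [ 0.14  0.66 -0.32  2.04  0.41  0.49 -0.26]
toolaxes in chest (cols x,y,z):
 [[ 0.006 -0.001  1.   ]
 [ 0.006  1.     0.001]
 [-1.     0.006  0.006]]
```

The latch bar is moving, with 5.2 N resistance. I'll carry on to the stop.

Emit:
apply_moves(
  targets=[
    [[1.5, 0, 0], 0, 0],
    [[1.5, 0, 0], 0, 0],
    [[1.5, 0, 0], 0, 0],
  ],
)

```text
clock: 7.75
eef_pos: [503.1, 13.5, 84.7]
tool_rot: [0.654, 1.563, 0.877]
force: [-1.1, -0.4, 5.3]
width: -0.1
```

Emit:
apply_moves(
  targets=[
    [[1.5, 0, 0], 0, 0],
    [[1.5, 0, 0], 0, 0],
  ],
)

```text
clock: 8.0
eef_pos: [503.2, 13.5, 82.9]
tool_rot: [0.483, 1.563, 0.707]
force: [-3.4, -1.0, 21.2]
width: 0.2
```

Emit:
apply_moves(
  targets=[
    [[1.5, 0, 0], 0, 0],
    [[1, 0, 0], 0, 0],
  ],
)

```text
clock: 8.25
eef_pos: [503.1, 13.5, 82.9]
tool_rot: [0.159, 1.563, 0.384]
force: [-2.1, -1.7, 10.6]
width: 0.1
```

```bash
python3 - <<'E'
from h import *
show()
im,d=eyes.get_image("side");cv2.imwrite("pics/s2.png",cv2.resize(im[130:280,170:350],None,fx=4,fy=4,interpolation=3))
E
```

```text
t 8.25 world [503.1  13.5  82.9] chest [-1.2 38.1 82.9] F [-2.12 -1.74 10.62] w 0.1 q [ 0.13  0.67 -0.31  2.05  0.42  0.47 -0.27]
toolaxes in chest (cols x,y,z):
 [[ 0.007 -0.003  1.   ]
 [ 0.001  1.     0.003]
 [-1.     0.001  0.007]]
```

View pics/s2.png

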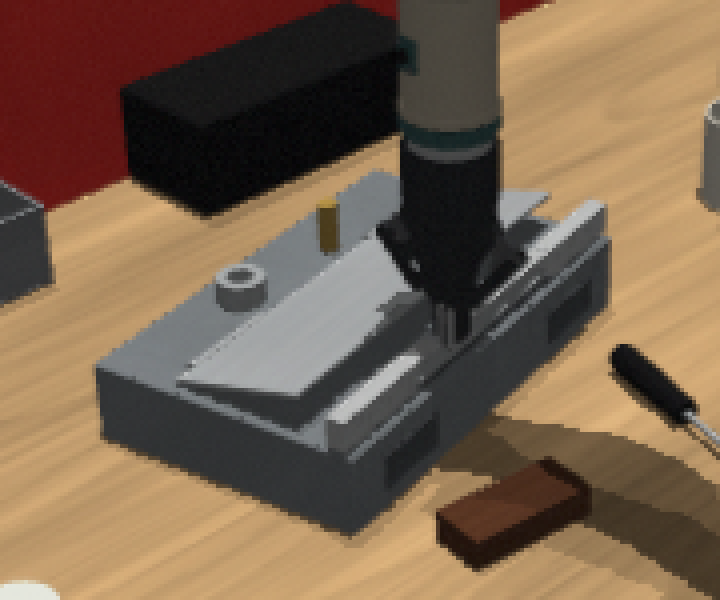

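The lid stands ajar and the tip is at the bar's stop (z 82.9). I'll withdraw straight up, leaning away from the lid.

Emit:
apply_moves(
  targets=[
    [[-5, 0, 0], 0, 0],
    [[-10, 0, 0], 0, 0],
    [[-15, 0, -1], 0, 0],
    [[-20, 0, -5], 0, 0],
    [[-30, 0, -5], 0, 0],
    [[-40, 0, -5], 0, 0],
    [[-40, 0, 0], 0, 0],
    [[0, 0, 0], 0, 0],
    [[0, 0, 0], 0, 0],
  ],
)

```text
clock: 9.43
eef_pos: [484.9, 10.4, 252.0]
tool_rot: [0.15, 1.562, 0.377]
force: [-0.4, 0.5, -0.8]
width: -0.1
```

```bash
python3 - <<'E'
from h import *
show()
for n in("scene","side"):
    im,d=eyes.get_image(n);cv2.imwrite(f"pics/{n}3.png",im)
    W=world(n,d);z=W[...,2];x=W[...,:2]@X-U0;y=W[...,:2]@Y-V0
    for a in range(30,160,10):
        for lo,hi in((-150,-60),(90,160)):
            q=(x>a)&(x<a+10)&(y>lo)&(y<hi)&(z>60)&(z<115)
            if q.any():print(n,a,lo,np.median(z[q]).round(1),end=' | ')
    q=(abs(x)<7)&(y>25)&(y<55)&(z>60)&(z<110);print('\nbar',np.percentile(z[q],[50,75,95]))
    q=(abs(x)<7)&(y>70)&(y<150)&(z>60)&(z<110);print('strip',np.percentile(z[q],[50,75,95]))
E
```

```text
t 9.43 world [484.9  10.4 252. ] chest [-19.6  39.  252. ] F [-0.44  0.53 -0.76] w -0.1 q [ 0.27  0.39 -0.48  1.94  0.23  0.86 -0.1 ]
toolaxes in chest (cols x,y,z):
 [[ 0.009 -0.006  1.   ]
 [ 0.001  1.     0.006]
 [-1.     0.001  0.009]]
scene 40 -150 102.3 | scene 40 90 101.2 | scene 50 -150 100.0 | scene 50 90 99.8 | scene 60 -150 98.2 | scene 60 90 98.3 | scene 70 -150 95.5 | scene 70 90 95.8 | scene 80 -150 93.4 | scene 80 90 93.1 | scene 90 -150 91.2 | scene 90 90 91.0 | scene 100 -150 89.0 | scene 100 90 89.0 | scene 110 -150 86.6 | scene 110 90 86.6 | scene 120 -150 84.5 | scene 120 90 84.8 | scene 130 -150 82.3 | scene 130 90 82.0 | scene 140 -150 80.1 | scene 140 90 80.3 | scene 150 -150 78.3 | scene 150 90 77.9 | 
bar [82.88982186 84.19887583 85.90430606]
strip [100.00801054 101.33213799 102.9600054 ]
side 30 -150 72.3 | side 30 90 72.3 | side 40 -150 71.0 | side 40 90 73.4 | side 50 -150 71.2 | side 50 90 72.2 | side 60 -150 94.9 | side 60 90 71.6 | side 70 -150 94.6 | side 70 90 94.6 | side 80 -150 92.9 | side 80 90 92.6 | side 90 -150 89.7 | side 90 90 90.7 | side 100 -150 87.6 | side 100 90 87.7 | side 110 -150 85.6 | side 110 90 86.5 | side 120 -150 83.6 | side 120 90 83.5 | side 130 -150 80.7 | side 130 90 81.6 | side 140 -150 79.4 | side 140 90 79.3 | side 150 -150 78.0 | side 150 90 77.4 | 
bar [81.87200338 83.04295863 84.80207663]
strip [ 99.25343233 100.52690488 101.89769712]
```

View pics/scene3.png

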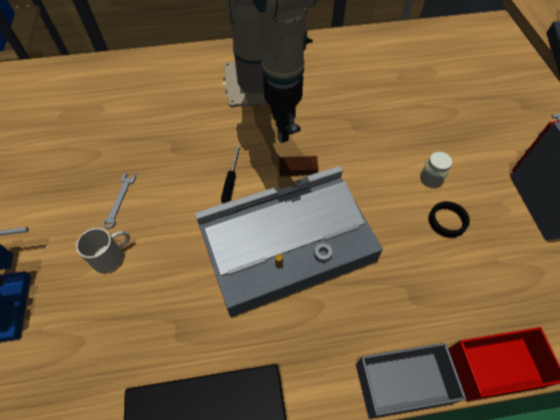

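View pics/side3.png

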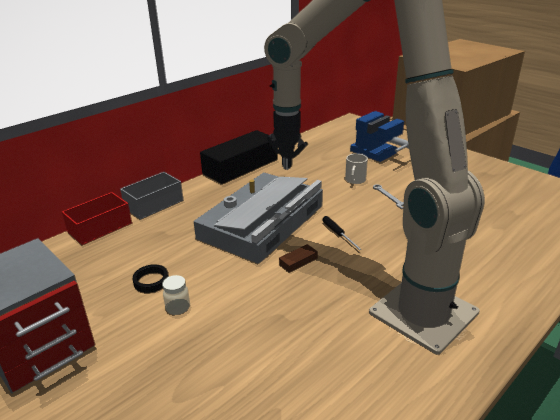

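Both pictures show the lid ajar: its slope is about 0.22 rad and its front edge about 102 mm high. The bar top is at about 83 mm, the strip has sprung back, the loose things are where they were, and the hand is clear, so I'm handing in.

```bash
python3 -c "
from h import *
show();print(ctrl.finish_job())"
```

```text
t 9.53 world [485.   10.6 251.5] chest [-19.5  39.2 251.5] F [0.6  0.84 0.1 ] w -0.4 q [ 0.27  0.39 -0.48  1.94  0.23  0.86 -0.1 ]
toolaxes in chest (cols x,y,z):
 [[ 0.009 -0.006  1.   ]
 [ 0.002  1.     0.006]
 [-1.     0.002  0.009]]
the job is handed in; nothing more can be done
None
```

The chest is open: the lid popped ajar and was still standing ajar in the last pictures. I handed the job in at 9.5 s.

**What I did:** I set the shut fingertips on the left sleeve and slid them along the strip at about 3–6 N. The force dropped away in the notch, centred near y = +40 mm. There I pressed the latch bar, which gave at about 5 N, down to its stop. The highest force I read was 21 N. I then withdrew straight up.

**Last checks:**
- **Latch bar:** its top is at about 82–83 mm, so it is fully pressed.
- **Lid:** it slopes at about 0.22 rad, with its front edge about 102 mm high.
- **Strip:** it has sprung back to 99–100 mm.
- **Loose things:** none looks moved in the before and after pictures; I compared these by eye only.
- **Hand:** it is about 250 mm above the bench, clear of everything, with the force near zero.

**Disagreement:** the scene and side cameras differed by about 5 mm on where the strip lies. I used the average, and the wrist camera confirmed it to about 1 mm before I touched anything.

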